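# Hang the deep-cup ear defenders over the bench rail

### The job

Two pairs of ear defenders stand on the lab bench. Hang the pair with the deep, bulky cups over the steel rail so that its headband straddles the bar square on, with one cup hanging on each side and its weight on the bar, clear of the end posts. Leave the slim-cup pair standing where it is.

Things in the scene. Friction and masses are not known exactly. Their poses are not given: they have to be found in the camera images.
- deep: Ear defenders with deep grey cups on an arched headband, 0.26 kg, rigid, standing upright on the cups; 198 mm wide along x (cup to cup), 145 mm high. Cups 64 mm in y, 80 mm tall, 90 mm gap between them. Crown cushion: grey, 26 mm wide in y, level for 30 mm in x, from 125 to 143 mm above the origin; pinch it across y. Origin at bench level midway between the cups, z up. Yawed up to 0.45 rad.
- deep_seat (a point): Middle of the underside of the deep pair's crown cushion, 125 mm above its origin, axes as deep. This underside rests on the bar, so fingertips should not reach below it; either side of the level part the headband slopes down.
- slim: The other pair, to be left alone: same shape, height and materials but with slim cups, 138 mm wide over the cups. Origin and axes as for the deep pair.
- rail: Fixed steel rail: round level bar, 12 mm diameter, along its y axis, top 160 mm above the bench, on two 12 mm posts at y = -130 and +130 mm that end level with the bar, on feet 160 mm long in x, 24 mm wide, 12 mm high. Origin at bench level under the middle of the bar. Yawed up to 0.35 rad.
Things that resemble listed ones, but are neither listed nor needed, are in the scene too. Leave any pink look-alike of the deep alone.

How it is judged:
At the end, for the whole second after the job is handed in: The deep-cup pair hangs at rest with its weight on the bar: crown underside within 30 mm across and 100 mm along the bar from its middle, 12 mm below to 20 mm above the bar's top; leaning under 20 degrees; its y axis within 20 degrees of the bar, either way round (contact force between deep and rail above 0.5 N and x of deep_seat in the frame of rail between -0.03 and 0.03 m and y of deep_seat in the frame of rail between -0.1 and 0.1 m and z of deep_seat in the frame of rail between 0.148 and 0.18 m and angle between deep's own z axis and vertical below 0.35 rad and angle between the y axis of deep and the y axis of rail, either way round below 0.35 rad and linear speed of deep below 0.03 m/s and angular speed of deep below 0.4 rad/s); the robot touches nothing.
It fails at once if the slim-cup pair is moved by more than 30 mm (distance of slim from where it was at the start of the episode above 0.03 m).
It fails at once if the slim-cup pair is tipped by more than 20 degrees (angle between slim's own z axis and vertical above 0.35 rad).
It also fails if it takes over 48 s, if anything falls off the work surface, if the arm or the gripper's body presses on something with over 40 N, if the wrist force passes 120 N, or if a joint passes its speed limit or range.

### The arm

A 6-joint arm with a two-finger parallel gripper is mounted at the origin on the work surface. World frame = base frame: x ahead of the robot, y to its left, z up, the work surface at z = 0. Lengths are in m, angles in rad, forces in N, time in s.
With the tool pointing down it reaches from about 0.375 to 0.9 m from the base axis. Payload 3.1 kg.
Tool frame: the origin (TCP) lies midway between the tips of the shut fingers; the grasp point (between the pads) lies 19 mm behind it; z points along the fingers, y is the line along which they close (so a half turn about z gives the same grasp; the last joint's range is limited). The gripper opens to 85 mm and grips with 20 to 120 N. Pads are 22 mm wide; open, the fingers measure 114 mm over their backs; the gripper's body (76 mm by 85 mm) begins 54 mm behind the grasp point. The pads swing forward as they close: fully open they stand 13 mm farther back than shut.
Start: joints at [-1.302, 0.527, 1.433, -0, 1.181, -0.178], TCP at [0.27, -0.564, 0.231] pointing down, gripper open.
Joint ranges: [-3.08, 3.08], [-0.75, 2.2], [0.22, 2.44], [-1.43, 4.57], [0, 2.65], [-2.85, 2.85]. Speed limits (rad/s): [2.79, 2.79, 3.14, 3.14, 3.14, 3.14].

### API

Orientations are given as a unit quaternion [w, x, y, z].
In Python, from bench import manip gives the robot as it stands.
- The arm moves only by the tool servo_tool, never from a script. Its argument "increments" is a list of rows, each an object of numbers: "gripper": the opening, from -1 (shut) to 1 (fully open); "tx", "ty", "tz": the shift along the tool's x, y, z in cm; "yaw": the turn about the tool's z in degrees. A call has 1 to 10 rows; each row is the pose to reach, as a shift and turn from the pose commanded when the call began, along the tool's axes at that moment; what a row does not reach only later rows make up. A row lasts 1/8 s, in which the tool goes at most 62.5 mm and 10.7 degrees, less where a joint would pass 70% of its speed; a pose out of reach is approached as far as the arm can. A call with a gripper value outside its range is refused whole. The fingers move at their own pace and stop on an object; the grip force is fixed at half the most. Time passes only in rows, so rows that repeat a pose let the fingers close. It gives the time, the measured TCP pose, the force, the opening and the grip force at its end, in the units of the state.
- manip.state(): the state, without advancing time (a new reading comes with each control period).
- manip.snapshot(name): name is "scene" or "side" or "wrist"; returns the picture (384x512x3 uint8, blue, green, red); there is no depth.
- manip.camera_params(name): a dict with "fx", "fy", "cx", "cy" (pixels), "D" ([k1, k2, p1, p2, k3] as OpenCV has them; the pictures are not rectified), "R" (3x3) and "t" (3): a world point X has camera coordinates R X + t. Camera axes: x right, y down, z forward; pixel columns grow to the right and rows downward; lengths in m; the calibration is good to about 2 mm. A picture is of the moment at which its call begins: read the wrist's pose just before it. camera_params takes no time and is no camera call; for the wrist camera it gives the pose at the moment of the call.
- manip.finish_job(): hands the job in; it is judged then, once.
The state is a dict: "t": time; "q": joint angles; "joint_vel": joint speeds; "tau": joint torques, N m; "position": TCP position; "tool_rot": TCP orientation; "wrist_force": force on the tool from outside, world axes, zero at the start; "ft_torque": the same for the moment, N m; "gripper_width": finger opening in m; "gripper_force": force on a finger pad.
Only numpy, scipy, OpenCV 4.12 (cv2) and the standard library are available. Lean on these libraries where they do the work, as an engineer would, in place of code of your own. Each camera call takes 0.05 s, during which the arm holds its last target. There are 200 camera calls.

## Working session

There is one attempt and no reset: what is moved stays moved. The work goes in short steps, Python scripts to look and compute and a tool call to move; the robot and the scene stay as the last step left them, time stands still between calls to the robot, and variables do not carry over. Pictures are saved under pics/ and viewed, at most 10 in all, crops included, and the job is handed in when it is done.

Besides the shell and the picture viewer there is one more tool, called after "Emit:" as name(argument=value, ...) on one line, values as JSON. servo_tool: Moves the arm, as the interface text tells. Its arguments: {"type":"object","properties":{"increments":{"type":"array"}},"required":["increments"]}

```bash
mkdir -p pics; python3 - <<'E'
from bench import manip
import cv2,numpy as np
s=manip.state(); print(s['t'],s['position'],s['tool_rot'],s['gripper_width'])
for n in ['scene','side','wrist']:
    p=manip.camera_params(n); print(n,{k:np.round(v,3).tolist() for k,v in p.items()})
    cv2.imwrite(f'pics/{n}0.png',manip.snapshot(n))
E
```

```text
0.0 [ 0.26990711 -0.56290781  0.23034681] [-1.08887950e-03  9.75143441e-01  2.21571845e-01 -3.60412975e-05] 0.08534450409075534
scene {'fx': 398.873, 'fy': 398.873, 'cx': 261.156, 'cy': 189.547, 'D': [-0.099, 0.0, 0.0, 0.0, 0.0], 'R': [[-0.285, 0.958, 0.023], [0.623, 0.204, -0.755], [-0.728, -0.201, -0.655]], 't': [0.171, -0.197, 1.321]}
side {'fx': 391.833, 'fy': 391.833, 'cx': 259.388, 'cy': 186.178, 'D': [-0.081, 0.0, 0.0, 0.0, 0.0], 'R': [[-0.973, -0.231, 0.015], [-0.185, 0.739, -0.648], [0.138, -0.633, -0.761]], 't': [0.421, 0.174, 0.995]}
wrist {'fx': 271.425, 'fy': 271.425, 'cx': 254.167, 'cy': 196.093, 'D': [-0.008, 0.0, 0.0, 0.0, 0.0], 'R': [[0.432, -0.902, -0.001], [-0.857, -0.411, 0.312], [-0.282, -0.134, -0.95]], 't': [-0.624, -0.04, 0.381]}
```

View pics/scene0.png

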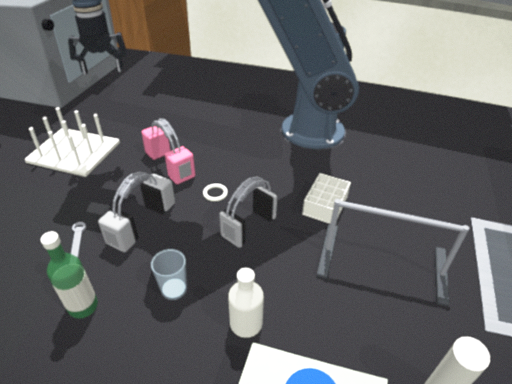

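View pics/side0.png

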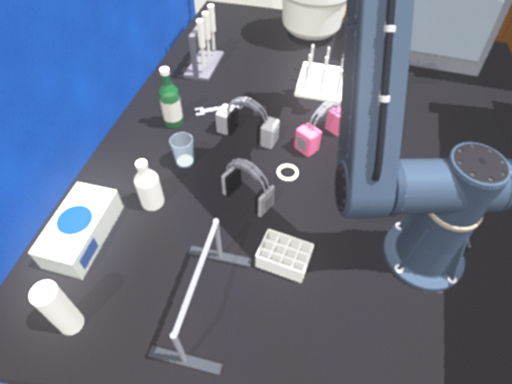

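The scene view shows three headset candidates: grey with bulky cups at scene (137,210) / side (248,120), grey with thin cups at (250,210) / (248,185), and pink at (168,150). The first fits "deep": it is grey, and its cups are thick along the cup-to-cup axis. The rail is at scene (340,205)–(465,228). I'll confirm with one enlarged crop.

```bash
python3 - <<'E'
import cv2,numpy as np
a=cv2.imread('pics/scene0.png')[150:270,85:285]; b=cv2.imread('pics/side0.png')[80:230,200:300]
a=cv2.resize(a,None,fx=2.5,fy=2.5,interpolation=cv2.INTER_CUBIC) # 500x300
b=cv2.resize(b,None,fx=3,fy=3,interpolation=cv2.INTER_CUBIC) #300x450
c=np.zeros((450,800,3),np.uint8); c[:300,:500]=a; c[:,500:]=b
cv2.imwrite('pics/crop1.png',c)
E
```

```text
(no output)
```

View pics/crop1.png

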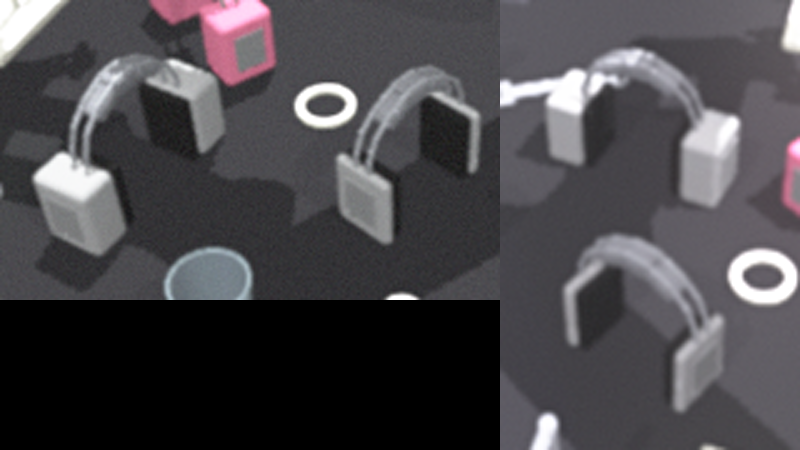

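The crop confirms it: the left pair (scene cups about (117,225) and (157,190)) has thick cups, and the right one (250,210) has thin plates, so the left is deep. I'll take a coarse fix now, then measure with the wrist camera from above.

```bash
cat > h.py <<'E'
import cv2,numpy as np
from bench import manip
from scipy.spatial.transform import Rotation as Ro
def ray(p,uv):
    K=np.array([[p['fx'],0,p['cx']],[0,p['fy'],p['cy']],[0,0,1]]);R=np.array(p['R']);t=np.array(p['t'])
    n=cv2.undistortPoints(np.array(uv,float).reshape(-1,1,2),K,np.array(p['D'])).reshape(-1,2)
    return -R.T@t,np.c_[n,np.ones(len(n))]@R
def plane(p,uv,z):
    o,d=ray(p,uv); return o+d*((z-o[2])/d[:,2])[:,None]
def proj(p,X):
    K=np.array([[p['fx'],0,p['cx']],[0,p['fy'],p['cy']],[0,0,1]])
    return cv2.projectPoints(np.array(X,float).reshape(-1,1,3),cv2.Rodrigues(np.array(p['R']))[0],np.array(p['t']),K,np.array(p['D']))[0].reshape(-1,2)
def tri(p1,u1,p2,u2):
    o,d=ray(p1,[u1]);q,e=ray(p2,[u2]);d,e=d[0],e[0]
    s=np.linalg.lstsq(np.c_[d,-e],q-o,rcond=None)[0];a,b=o+s[0]*d,q+s[1]*e
    return (a+b)/2,np.linalg.norm(a-b)
def R():
    w=manip.state()['tool_rot'];return Ro.from_quat([w[1],w[2],w[3],w[0]]).as_matrix()
E
python3 - <<'E'
from h import *
np.set_printoptions(precision=4,suppress=True)
sc,si=manip.camera_params('scene'),manip.camera_params('side')
f=lambda c:np.array(c)/2.5+[85,150]
g=lambda c:(np.array(c)-[500,0])/3+[200,80]
for c in ([(35,178),(68,152),(122,180),(90,207)],[(140,85),(170,60),(222,95),(195,115)]):
    P=plane(sc,f(c),.08);print(P[:,:2],P.mean(0))
for c in ([(547,113),(575,72),(613,80),(590,120)],[(682,145),(705,110),(740,120),(715,155)]):
    P=plane(si,g(c),.08);print(P[:,:2],P.mean(0))
print(plane(sc,[(338,205),(466,228)],.158),plane(si,[(216,222),(177,330)],.158))
print(R(), manip.camera_params('wrist')['R'], 'wristcam',-np.array(manip.camera_params('wrist')['R']).T@manip.camera_params('wrist')['t'])
E
```

```text
[[ 0.6447 -0.3649]
 [ 0.6063 -0.3548]
 [ 0.6222 -0.2892]
 [ 0.6598 -0.299 ]] [ 0.6333 -0.327   0.08  ]
[[ 0.5014 -0.3391]
 [ 0.4571 -0.3297]
 [ 0.4899 -0.2555]
 [ 0.5243 -0.267 ]] [ 0.4932 -0.2978  0.08  ]
[[ 0.6419 -0.2916]
 [ 0.6335 -0.3639]
 [ 0.5905 -0.3607]
 [ 0.5959 -0.2918]] [ 0.6155 -0.327   0.08  ]
[[ 0.4957 -0.2774]
 [ 0.4851 -0.3365]
 [ 0.4468 -0.3299]
 [ 0.4604 -0.2709]] [ 0.472  -0.3037  0.08  ]
[[0.5136 0.1355 0.158 ]
 [0.5014 0.3936 0.158 ]] [[0.501  0.1347 0.158 ]
 [0.4985 0.3816 0.158 ]]
[[ 0.9018  0.4321 -0.0005]
 [ 0.4321 -0.9018  0.0016]
 [ 0.0003 -0.0017 -1.    ]] [[ 0.4323 -0.9017 -0.0006]
 [-0.8566 -0.4109  0.3121]
 [-0.2817 -0.1344 -0.95  ]] wristcam [ 0.3429 -0.5283  0.3737]
```

Emit:
servo_tool(increments=[{"tz":-9,"tx":5},{"tx":11,"ty":-3,"tz":-9,"yaw":10},{"tx":17,"ty":-5,"tz":-9,"yaw":20},{"tx":23,"ty":-7,"tz":-9,"yaw":30},{"tx":29,"ty":-9,"tz":-9,"yaw":37},{"tx":33,"ty":-10,"tz":-9,"yaw":37},{"tx":36.5,"ty":-10,"tz":-9,"yaw":37},{"tx":36.5,"ty":-10,"tz":-9,"yaw":37},{"tx":36.5,"ty":-10,"tz":-9,"yaw":37},{"tx":36.5,"ty":-10,"tz":-9,"yaw":37}])

```text
invalid input at $.increments[0]: expected keys gripper, tx, ty, tz, yaw
```

```bash
python3 - <<'E'
from h import *
import json
s=manip.state();p=manip.camera_params('wrist');im=manip.snapshot('wrist')
json.dump({k:np.array(v).tolist() for k,v in p.items()},open('w1.json','w'))
cv2.imwrite('pics/w1.png',im);cv2.imwrite('pics/w1big.png',cv2.resize(im,(800,600),interpolation=cv2.INTER_CUBIC))
print(s['t'],s['position'],R())
E
```

```text
0.15 [ 0.26992413 -0.56308402  0.23054367] [[ 9.01820775e-01  4.32110124e-01 -3.60190804e-04]
 [ 4.32110215e-01 -9.01819898e-01  1.27805030e-03]
 [ 2.27431241e-04 -1.30821444e-03 -9.99999118e-01]]
```

View pics/w1big.png

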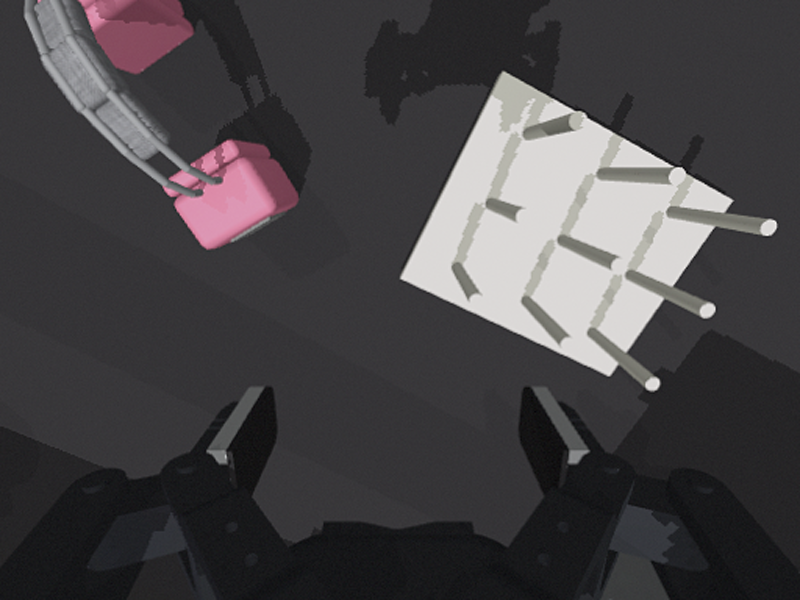

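The move was refused because every row needs all the keys. The wrist view shows only the pink pair (upper left) and the peg board. I'll resend it complete.

Emit:
servo_tool(increments=[{"gripper":1,"tx":5,"ty":0,"tz":-9,"yaw":0},{"gripper":1,"tx":11,"ty":-3,"tz":-9,"yaw":10},{"gripper":1,"tx":17,"ty":-5,"tz":-9,"yaw":20},{"gripper":1,"tx":23,"ty":-7,"tz":-9,"yaw":30},{"gripper":1,"tx":29,"ty":-9,"tz":-9,"yaw":37},{"gripper":1,"tx":33,"ty":-10,"tz":-9,"yaw":37},{"gripper":1,"tx":36.5,"ty":-10,"tz":-9,"yaw":37},{"gripper":1,"tx":36.5,"ty":-10,"tz":-9,"yaw":37},{"gripper":1,"tx":36.5,"ty":-10,"tz":-9,"yaw":37},{"gripper":1,"tx":36.5,"ty":-10,"tz":-9,"yaw":37}])

```text
t: 1.45
position: [0.5549, -0.3166, 0.3212]
tool_rot: [-0.0, 0.995, -0.1, -0.0]
wrist_force: [-0.4, -0.4, 0.9]
gripper_width: 0.0853
gripper_force: 0.0
```

```bash
python3 - <<'E'
from h import *
import json
s=manip.state();p=manip.camera_params('wrist');im=manip.snapshot('wrist')
json.dump({k:np.array(v).tolist() for k,v in p.items()},open('w1.json','w'))
cv2.imwrite('pics/w2.png',im);cv2.imwrite('pics/w2big.png',cv2.resize(im,(800,600),interpolation=cv2.INTER_CUBIC))
print(s['t'],s['position'],R(),s['joint_vel'])
E
```

```text
1.45 [ 0.55492198 -0.31660972  0.32116931] [[ 9.79872241e-01 -1.99625075e-01 -4.69068849e-04]
 [-1.99625056e-01 -9.79872354e-01  8.75896611e-05]
 [-4.77112689e-04  7.81121763e-06 -9.99999886e-01]] [-0.00558616 -0.00283564 -0.00105834  0.003646   -0.00119487  0.00225521]
```

View pics/w2big.png

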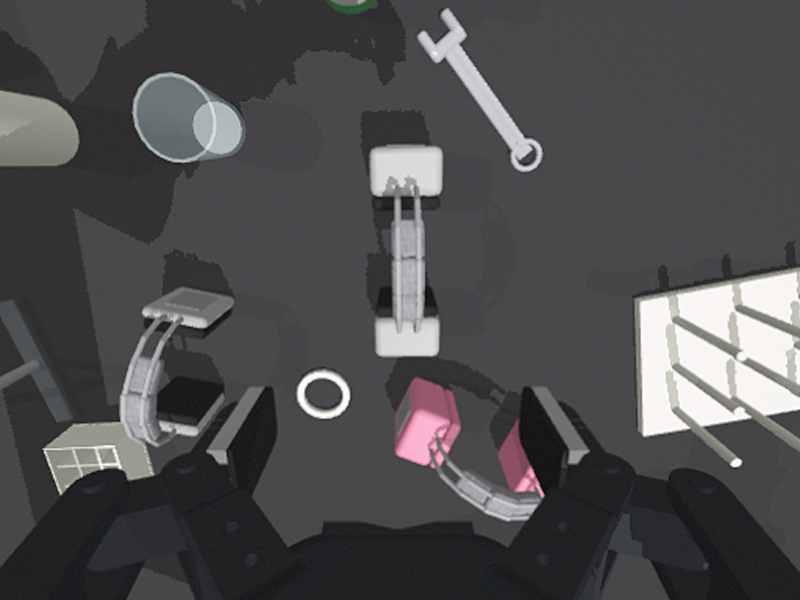

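Deep is in the middle of this wrist view: far cup top about (372–441,148–195), near cup top about (377–438,318–356), headband column about 408 (800x600 scale). I'll cast these onto z=0.08 and the crown edges onto z=0.143, and measure the rail from the two fixed views by mask.

```bash
python3 - <<'E'
from h import *
import json
np.set_printoptions(precision=4,suppress=True)
p=json.load(open('w1.json'));s=512/800
P=plane(p,np.array([(372,150),(441,148),(377,356),(438,356)])*s,.08);print(P)
a,b=P[:2].mean(0),P[2:].mean(0);c=(a+b)/2;d=(a-b)[:2];print('width',np.linalg.norm(d),'cupy',np.linalg.norm(P[0]-P[1]),np.linalg.norm(P[2]-P[3]),'centre',c,'yaw',np.arctan2(d[1],d[0]))
im=cv2.imread('pics/w2.png');g=cv2.cvtColor(im,cv2.COLOR_BGR2GRAY)
# headband edges per row
for r in range(150,205,6): 
    x=np.where(g[r,235:290]>95)[0]+235
    if len(x):
        Q=plane(p,[(x[0]-.5,r),(x[-1]+.5,r)],.14);print(r,x[0],x[-1],Q[:,:2].mean(0),np.linalg.norm(Q[0]-Q[1]))
# rail bar: bright line by row/col fit
sc,si=manip.camera_params('scene'),manip.camera_params('side')
A=cv2.cvtColor(cv2.imread('pics/scene0.png'),cv2.COLOR_BGR2GRAY).astype(float);B=cv2.cvtColor(cv2.imread('pics/side0.png'),cv2.COLOR_BGR2GRAY).astype(float)
L=[]
for u in range(350,456,5):
    v0=int(205+(u-338)*23/128);w=A[v0-9:v0+10,u];m=w>110
    if m.any(): L.append((u,np.where(m)[0].mean()+v0-9))
M=[]
for v in range(235,322,5):
    u0=int(216-(v-222)*39/108);w=B[v,u0-9:u0+10];m=w>110
    if m.any(): M.append((np.where(m)[0].mean()+u0-9,v))
L,M=np.array(L),np.array(M)
def robust(Q):
    for z in (.154,): pass
for n,pp,X in(('scene',sc,L),('side',si,M)):
    Q=plane(pp,X,.155);k=np.polyfit(Q[:,1],Q[:,0],1);r=Q[:,0]-np.polyval(k,Q[:,1]);g_=abs(r)<.004;k=np.polyfit(Q[g_,1],Q[g_,0],1);print(n,k,g_.sum(),len(g_),'yaw',-np.arctan(k[0]),'x at .262',np.polyval(k,.262))
E
```

```text
[[ 0.6519 -0.3143  0.08  ]
 [ 0.6418 -0.3722  0.08  ]
 [ 0.4635 -0.2775  0.08  ]
 [ 0.4514 -0.3368  0.08  ]]
width 0.19282237144569767 cupy 0.05873096755557748 0.06052551563639652 centre [ 0.5521 -0.3252  0.08  ] yaw -0.18832270572461918
150 251 271 [ 0.5846 -0.3308] 0.02502143224117236
156 251 271 [ 0.5776 -0.3294] 0.025193600591883924
162 251 271 [ 0.5704 -0.328 ] 0.025368346902417852
168 251 271 [ 0.5632 -0.3266] 0.025545729077960273
174 251 271 [ 0.5558 -0.3251] 0.0257258067908652
180 251 271 [ 0.5484 -0.3237] 0.0259086415484414
186 251 271 [ 0.5408 -0.3222] 0.02609429676389152
192 251 271 [ 0.5332 -0.3207] 0.026282837830576913
198 251 270 [ 0.5255 -0.3186] 0.025213449776230336
204 240 280 [ 0.5178 -0.3164] 0.05206883077697691
scene [-0.0134  0.5045] 22 22 yaw 0.013377847386346377 x at .262 0.5009793220627418
side [0.0161 0.4971] 17 18 yaw -0.016065909896915493 x at .262 0.5013446654720093
```

Deep centre is (0.552,-0.325) with yaw about -0.19. The checks hold: width 193 mm (198 given, rounded edges) and band 25–26 mm (26 given). Rail middle is about (0.501,0.261) with yaw about 0. Descending to grasp with the tips just above the cushion underside.

Emit:
servo_tool(increments=[{"gripper":1,"tx":-0.1,"ty":0.9,"tz":3,"yaw":-0.5},{"gripper":1,"tx":-0.1,"ty":0.9,"tz":8,"yaw":-0.5},{"gripper":1,"tx":-0.1,"ty":0.9,"tz":13,"yaw":-0.5},{"gripper":1,"tx":-0.1,"ty":0.9,"tz":17,"yaw":-0.5},{"gripper":1,"tx":-0.1,"ty":0.9,"tz":19.5,"yaw":-0.5},{"gripper":1,"tx":-0.1,"ty":0.9,"tz":19.5,"yaw":-0.5},{"gripper":-1,"tx":-0.1,"ty":0.9,"tz":19.5,"yaw":-0.5},{"gripper":-1,"tx":-0.1,"ty":0.9,"tz":19.5,"yaw":-0.5},{"gripper":-1,"tx":-0.1,"ty":0.9,"tz":19.5,"yaw":-0.5},{"gripper":-1,"tx":-0.1,"ty":0.9,"tz":19.5,"yaw":-0.5}])

```text
t: 2.75
position: [0.5539, -0.3251, 0.1278]
tool_rot: [0.001, 0.995, -0.095, 0.001]
wrist_force: [-1.0, -0.7, 3.8]
gripper_width: 0.0245
gripper_force: 61.2
```

Emit:
servo_tool(increments=[{"gripper":-1,"tx":0,"ty":0,"tz":0,"yaw":0},{"gripper":-1,"tx":0,"ty":0,"tz":0,"yaw":0},{"gripper":-1,"tx":0,"ty":0,"tz":0,"yaw":0},{"gripper":-1,"tx":0,"ty":0,"tz":0,"yaw":0}])

```text
t: 3.25
position: [0.5539, -0.3252, 0.1277]
tool_rot: [0.001, 0.995, -0.095, 0.001]
wrist_force: [-0.2, -1.0, 6.8]
gripper_width: 0.0243
gripper_force: 61.5
```

Gripped (24 mm, 61 N). Lifting, and checking that it came along.

Emit:
servo_tool(increments=[{"gripper":-1,"tx":0,"ty":0,"tz":-2,"yaw":0},{"gripper":-1,"tx":0,"ty":0,"tz":-6,"yaw":0},{"gripper":-1,"tx":0,"ty":0,"tz":-10,"yaw":0},{"gripper":-1,"tx":0,"ty":0,"tz":-14,"yaw":0},{"gripper":-1,"tx":0,"ty":0,"tz":-18,"yaw":0},{"gripper":-1,"tx":0,"ty":0,"tz":-22,"yaw":0},{"gripper":-1,"tx":0,"ty":0,"tz":-23,"yaw":0},{"gripper":-1,"tx":0,"ty":0,"tz":-23,"yaw":0}])

```text
t: 4.25
position: [0.5529, -0.3238, 0.3552]
tool_rot: [-0.001, 0.995, -0.095, -0.001]
wrist_force: [0.0, 0.5, -4.1]
gripper_width: 0.0245
gripper_force: 60.4
```

Emit:
servo_tool(increments=[{"gripper":-1,"tx":-0.7,"ty":-2.5,"tz":0,"yaw":0},{"gripper":-1,"tx":-2.2,"ty":-7.5,"tz":0,"yaw":0},{"gripper":-1,"tx":-3.7,"ty":-13,"tz":0,"yaw":0},{"gripper":-1,"tx":-5.4,"ty":-19,"tz":0,"yaw":0},{"gripper":-1,"tx":-7.2,"ty":-25,"tz":0,"yaw":0},{"gripper":-1,"tx":-8.9,"ty":-31,"tz":0,"yaw":0},{"gripper":-1,"tx":-10.6,"ty":-37,"tz":0,"yaw":0},{"gripper":-1,"tx":-12.3,"ty":-43,"tz":0,"yaw":0},{"gripper":-1,"tx":-14,"ty":-49,"tz":0,"yaw":-4},{"gripper":-1,"tx":-15.2,"ty":-53,"tz":0,"yaw":-8}])

```text
t: 5.5
position: [0.502, 0.2273, 0.3533]
tool_rot: [0.0, 1.0, -0.023, -0.003]
wrist_force: [-0.1, -0.3, -3.4]
gripper_width: 0.0246
gripper_force: 60.4
```

Emit:
servo_tool(increments=[{"gripper":-1,"tx":-0.5,"ty":-2,"tz":0,"yaw":-3},{"gripper":-1,"tx":-0.5,"ty":-3.5,"tz":0,"yaw":-3},{"gripper":-1,"tx":-0.5,"ty":-3.5,"tz":0,"yaw":-3},{"gripper":-1,"tx":-0.5,"ty":-3.5,"tz":0,"yaw":-3}])

```text
t: 6.0
position: [0.5011, 0.259, 0.3556]
tool_rot: [0.001, 1.0, 0.0, -0.001]
wrist_force: [0.8, 0.2, -3.2]
gripper_width: 0.0246
gripper_force: 60.4
```

```bash
python3 - <<'E'
from h import *
import json
s=manip.state();p=manip.camera_params('wrist');im=manip.snapshot('wrist')
json.dump({k:np.array(v).tolist() for k,v in p.items()},open('w3.json','w'))
side=manip.snapshot('side')
cv2.imwrite('pics/w3.png',im);cv2.imwrite('pics/side3.png',side)
c=np.zeros((450,800,3),np.uint8);c[:,:500]=cv2.resize(im,(500,375),interpolation=cv2.INTER_AREA)[0:375].repeat(1,0) if 0 else cv2.copyMakeBorder(cv2.resize(im,(500,375)),0,75,0,0,cv2.BORDER_CONSTANT)
c[:,500:]=cv2.resize(side[80:380,120:320],(300,450));cv2.imwrite('pics/c3.png',c)
print(s['t'],s['position'],R(),s['wrist_force'])
E
```

```text
6.0 [0.50107863 0.25904547 0.35558863] [[ 9.99999927e-01 -2.78828073e-05 -3.80980748e-04]
 [-2.80809285e-05 -9.99999864e-01 -5.20033874e-04]
 [-3.80966197e-04  5.20044534e-04 -9.99999792e-01]] [ 0.76234739  0.16029308 -3.17480099]
```

View pics/c3.png

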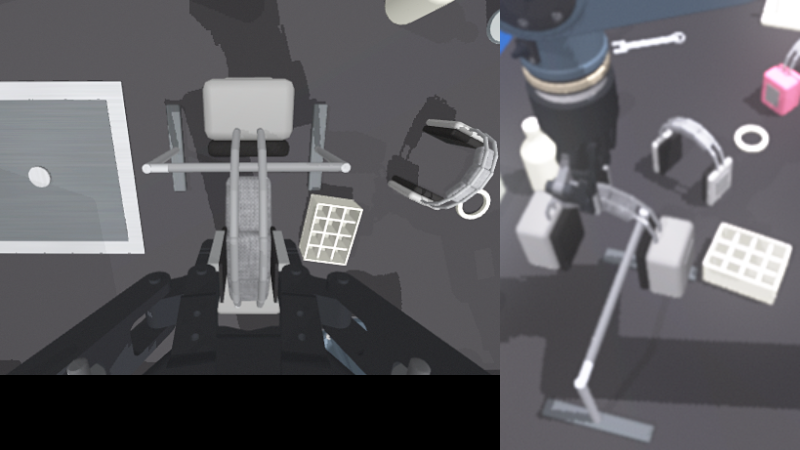

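The wrist half shows deep held level. The bar crosses from about (148,169) to (345,168) (500-wide scale), and the slim pair stands untouched at right. The bar ends and held cup can be measured here.

```bash
python3 - <<'E'
from h import *
import json
np.set_printoptions(precision=4,suppress=True)
p=json.load(open('w3.json'));k=512/500
g=cv2.cvtColor(cv2.imread('pics/w3.png'),cv2.COLOR_BGR2GRAY)
L=[]
for u in list(range(158,225,6))+list(range(282,346,6)):
    w=g[162:184,u].astype(float);m=np.where(w>w.max()-50)[0];L.append((u,162+m.mean()))
Q=plane(p,L,.156);f=np.polyfit(Q[:,1],Q[:,0],1);r=Q[:,0]-np.polyval(f,Q[:,1]);ok=abs(r)<.004;f=np.polyfit(Q[ok,1],Q[ok,0],1)
E=plane(p,np.array([(143,169),(351,168)])*k,.157);print('ends',E,'mid',E.mean(0),'len',np.linalg.norm(E[0]-E[1]));y=E.mean(0)[1]
print('fit',f,ok.sum(),len(ok),'x at mid',np.polyval(f,y),'yaw',-f[0])
o=.3556-.1277
C=plane(p,np.array([(204,80),(293,79),(204,139),(293,139)])*k,o+.08);print('farcup top',C, 'expect outer x', .099)
print('centre by cup',C[:2].mean(0)-[.099-.002,0,0],C[:2,:2])
# forecast where side projects crown
E
```

```text
ends [[0.5007 0.3978 0.157 ]
 [0.502  0.1231 0.157 ]] mid [0.5013 0.2605 0.157 ] len 0.27478924693223095
fit [-0.0066  0.5048] 22 23 x at mid 0.5031232161478045 yaw 0.006622610614988378
farcup top [[0.5973 0.2887 0.3079]
 [0.598  0.2295 0.3079]
 [0.5584 0.2907 0.3079]
 [0.5585 0.2274 0.3079]] expect outer x 0.099
centre by cup [0.5007 0.2591 0.3079] [[0.5973 0.2887]
 [0.598  0.2295]]
```

```bash
python3 - <<'E'
from h import *
import json
p=json.load(open('w3.json'));k=512/500
print(plane(p,np.array([(300,260),(312,195),(350,265),(362,205)])*k,.04))
E
```

```text
[[0.28690434 0.15518344 0.04      ]
 [0.42401393 0.14171971 0.04      ]
 [0.275095   0.05373686 0.04      ]
 [0.40434868 0.04715283 0.04      ]]
```

Emit:
servo_tool(increments=[{"gripper":-1,"tx":0.1,"ty":0,"tz":2,"yaw":0},{"gripper":-1,"tx":0.1,"ty":0,"tz":5,"yaw":0},{"gripper":-1,"tx":0.1,"ty":0,"tz":8,"yaw":0},{"gripper":-1,"tx":0.1,"ty":0,"tz":10,"yaw":0},{"gripper":-1,"tx":0.1,"ty":0,"tz":10,"yaw":0}])

```text
t: 6.72
position: [0.5011, 0.2589, 0.2549]
tool_rot: [0.001, 1.0, 0.0, -0.002]
wrist_force: [0.3, 0.7, -3.1]
gripper_width: 0.0243
gripper_force: 60.3
```

Emit:
servo_tool(increments=[{"gripper":-1,"tx":0.1,"ty":0,"tz":3,"yaw":0},{"gripper":-1,"tx":0.1,"ty":0,"tz":6,"yaw":0},{"gripper":-1,"tx":0.1,"ty":0,"tz":8,"yaw":0},{"gripper":-1,"tx":0.1,"ty":0,"tz":8.6,"yaw":0},{"gripper":-1,"tx":0.1,"ty":0,"tz":8.8,"yaw":0},{"gripper":-1,"tx":0.1,"ty":0,"tz":9,"yaw":0},{"gripper":-1,"tx":0.1,"ty":0,"tz":9,"yaw":0}])

```text
t: 7.6
position: [0.5034, 0.2602, 0.1671]
tool_rot: [-0.0, 1.0, 0.001, 0.001]
wrist_force: [0.2, -0.3, -3.7]
gripper_width: 0.0243
gripper_force: 60.4
```

```bash
python3 - <<'E'
from h import *
side=manip.snapshot('side');s=manip.state();print(s['t'],s['position'],s['wrist_force'],s['ft_torque'])
sc=manip.snapshot('scene')
c=np.zeros((480,800,3),np.uint8);c[:,:400]=cv2.resize(side[150:390,130:330],(400,468)).copy()[:468] if 0 else cv2.resize(side[144:384,130:330],(400,480));c[:,400:]=cv2.resize(sc[110:350,300:500],(400,480))
cv2.imwrite('pics/c4.png',c)
E
```

```text
7.65 [0.5033794  0.26017524 0.16698783] [ 0.42744493 -0.38891984 -2.97229018] [-0.00725913 -0.04479863  0.02458541]
```

View pics/c4.png

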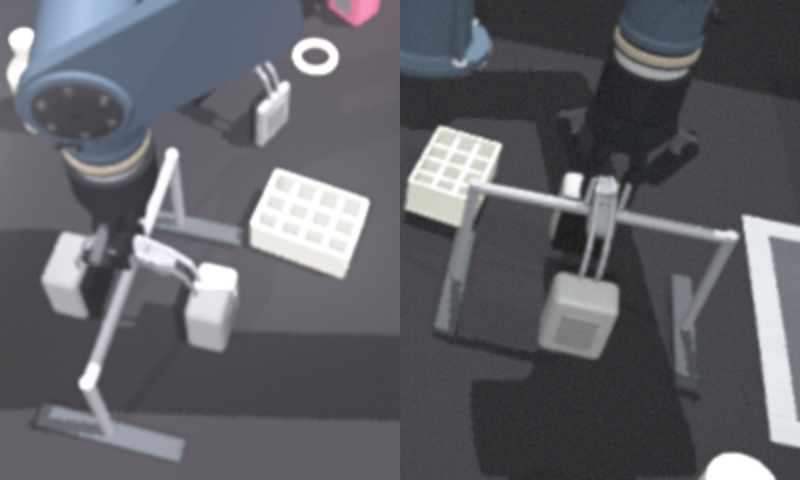

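Side view (left) and scene view (right): the band straddles the bar mid-way with one cup on each side, clear of the posts. Seat is about 4 mm above the bar; lowering to contact.

Emit:
servo_tool(increments=[{"gripper":-1,"tx":-0.1,"ty":0,"tz":0.2,"yaw":0},{"gripper":-1,"tx":-0.1,"ty":0,"tz":0.3,"yaw":0},{"gripper":-1,"tx":-0.1,"ty":0,"tz":0.4,"yaw":0},{"gripper":-1,"tx":-0.1,"ty":0,"tz":0.4,"yaw":0}])

```text
t: 8.2
position: [0.5019, 0.2601, 0.1627]
tool_rot: [-0.0, 1.0, 0.001, -0.0]
wrist_force: [-1.4, -0.5, 1.1]
gripper_width: 0.0243
gripper_force: 60.9
```

The wrist force rose from about -3 to +1.1 N, with the seat at z about 0.160: it is resting on the bar. Releasing and withdrawing straight up.

Emit:
servo_tool(increments=[{"gripper":-0.2,"tx":0,"ty":0,"tz":0,"yaw":0},{"gripper":0.2,"tx":0,"ty":0,"tz":0,"yaw":0},{"gripper":0.6,"tx":0,"ty":0,"tz":0,"yaw":0},{"gripper":0.6,"tx":0,"ty":0,"tz":0,"yaw":0},{"gripper":0.6,"tx":0,"ty":0,"tz":-1,"yaw":0},{"gripper":0.6,"tx":0,"ty":0,"tz":-3,"yaw":0},{"gripper":0.6,"tx":0,"ty":0,"tz":-7,"yaw":0},{"gripper":0.6,"tx":0,"ty":0,"tz":-11,"yaw":0},{"gripper":0.6,"tx":0,"ty":0,"tz":-15,"yaw":0},{"gripper":0.6,"tx":0,"ty":0,"tz":-15,"yaw":0}])

```text
t: 9.45
position: [0.5041, 0.2607, 0.3169]
tool_rot: [-0.001, 1.0, 0.001, 0.005]
wrist_force: [0.0, 0.1, -0.9]
gripper_width: 0.0682
gripper_force: 0.0
```

Emit:
servo_tool(increments=[{"gripper":0.6,"tx":0,"ty":0,"tz":0,"yaw":0},{"gripper":0.6,"tx":0,"ty":0,"tz":0,"yaw":0},{"gripper":0.6,"tx":0,"ty":0,"tz":0,"yaw":0},{"gripper":0.6,"tx":0,"ty":0,"tz":0,"yaw":0},{"gripper":0.6,"tx":0,"ty":0,"tz":0,"yaw":0},{"gripper":0.6,"tx":0,"ty":0,"tz":0,"yaw":0},{"gripper":0.6,"tx":0,"ty":0,"tz":0,"yaw":0},{"gripper":0.6,"tx":0,"ty":0,"tz":0,"yaw":0}])

```text
t: 10.45
position: [0.502, 0.2601, 0.3124]
tool_rot: [-0.0, 1.0, 0.001, 0.0]
wrist_force: [-0.1, -0.3, 0.7]
gripper_width: 0.0681
gripper_force: 0.0
```

```bash
python3 - <<'E'
from h import *
s=manip.state();a=manip.snapshot('scene');w=manip.snapshot('wrist')
for _ in range(8): b=manip.snapshot('scene')
print(s['t'],s['position'],s['wrist_force'],'motion diff px',(cv2.absdiff(cv2.GaussianBlur(a,(5,5),0),cv2.GaussianBlur(b,(5,5),0)).max(2)>20).sum())
c=np.zeros((450,800,3),np.uint8);c[:,:375]=cv2.resize(b[110:350,300:500],(375,450));c[:319,375:]=cv2.resize(w,(425,319))
cv2.imwrite('pics/c5.png',c)
E
```

```text
10.45 [0.50201302 0.26005249 0.31235187] [-0.12578743 -0.26802889  0.66701513] motion diff px 0
```

View pics/c5.png

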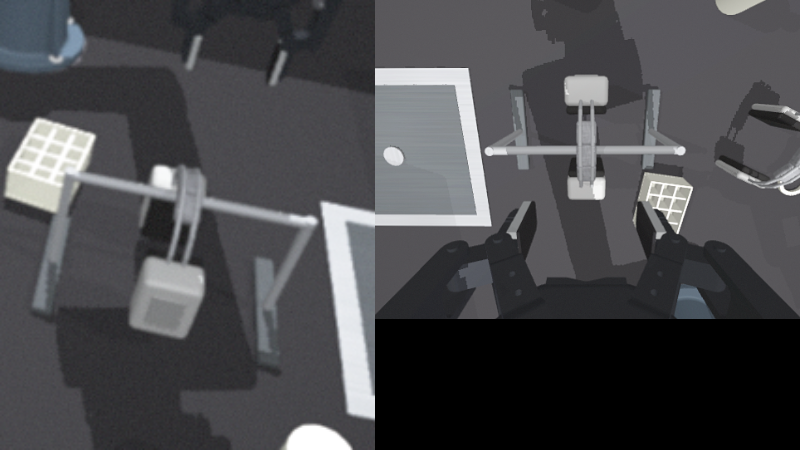

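The deep pair hangs square over the middle of the bar (wrist crop about (587,150)), level and still, with one cup on each side. The gripper is clear and the slim pair stands in place. Handing in.

```bash
python3 -c "
from bench import manip
print(manip.finish_job())"
```

```text
the job is handed in; nothing more can be done
None
```

I hung the deep-cup pair square over the middle of the rail, level and at rest, with one cup on each side and the gripper clear; the slim pair was left standing, and I handed the job in at about 11 s (no verdict was returned).

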